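# Hold the syringe pump's barrel clamp open at the loading mark

### The arm

A 6-joint arm with a two-finger parallel gripper is mounted at the origin on a cart in front of the work surface, level with it; the furniture and walls round the work are solid. World frame = base frame: x ahead of the robot, y to its left, z up, the work surface at z = 0. Lengths are in mm, angles in rad, forces in N, time in s.
With the tool pointing down it reaches from about 250 to 800 mm from the base axis. Payload 3.9 kg.
Tool frame: the origin (TCP) lies between the finger pads, 19 mm behind the fingertips; this is the grasp point; z points along the fingers, y is the line along which they close (so a half turn about z gives the same grasp; the last joint's range is limited). The gripper opens to 85 mm and grips with 20 to 120 N. Pads are 22 mm wide; open, the fingers measure 114 mm over their backs; the gripper's body (76 mm by 85 mm) begins 54 mm behind the grasp point. The pads swing forward as they close: fully open they stand 13 mm farther back than shut.
Start: joints at [-1.298, 0.26, -0.138, 1.173, 0, 1.571], TCP at [141.446, -505.577, 250.004] pointing down, gripper open.
Joint ranges: [-2.78, 2.78], [-0.83, 1.72], [-1.28, 1.37], [-1.9, 2.12], [-1.57, 1.48], [-3.14, 3.14]. Speed limits (rad/s): [2.57, 2.57, 3.14, 3.14, 3.14, 3.14].

### API

Orientations are given as [roll, pitch, yaw] about the fixed x, y, z axes, in that order (R = Rz(yaw) Ry(pitch) Rx(roll)).
In Python, from rig import r, optics, read_state gives the robot as it stands (r), with the cameras (optics) and the readings as plain functions.
- The arm moves only by the tool tcp_steps, called after "Call:" as name([rows], argument=value, ...), one row to a line, values as JSON. Schema: {"type":"object","properties":{"plan":{"type":"array","items":{"type":"object","properties":{"drx":{"type":"number"},"dry":{"type":"number"},"drz":{"type":"number"},"dx":{"type":"number"},"dy":{"type":"number"},"dz":{"type":"number"},"aperture":{"type":"number"}},"additionalProperties":false,"required":["aperture"]},"minItems":1,"maxItems":5},"grip_n":{"type":"number"},"only":{"type":"string"},"quiet":{"type":"boolean"},"lines":{"type":"string"}},"required":["plan"],"additionalProperties":false}. plan is a list of rows, 1 to 5 of them, each an object with the fields drx, dry, drz (a rotation vector in rad), dx, dy, dz (the shift in mm), aperture (the finger opening in mm); a field left out counts as zero (the opening has to be given); each row shifts and turns the commanded pose from where the row before left it, along the tool's axes as they then stand; what a row does not reach is not made up. A row lasts 1/8 s, in which the tool goes at most 62.5 mm and 0.188 rad, less where a joint would pass 70% of its speed; a pose out of reach is approached as far as the arm can. The fingers move at their own pace and stop on an object; grip_n is the grip in N (left out, the last holds). Time passes only in rows, so rows that do not move let the fingers close. The tool returns the time, the measured TCP pose, the force, the opening and the grip force at its end. only (a regular expression) keeps the lines of the reply that match it, lines (a string "A,B") keeps lines A to B, and quiet returns only ok. Input that does not fit is refused with a message, and nothing moves.
- read_state(): the state, without advancing time (a new reading comes with each control period).
- optics.snapshot(name): name is "scene" or "top" or "wrist"; returns the picture (480x640x3 uint8, red, green, blue); there is no depth.
- optics.camera_params(name): a dict with "fx", "fy", "cx", "cy" (pixels), "R" (3x3) and "t" (3): a world point X has camera coordinates R X + t. Camera axes: x right, y down, z forward; pixel columns grow to the right and rows downward; lengths in mm; the calibration is good to about 2 mm. A picture is of the moment at which its call begins: read the wrist's pose just before it. camera_params takes no time and is no camera call; for the wrist camera it gives the pose at the moment of the call.
- r.job_done(): hands the job in; it is judged then, once.
The state is a dict: "time": time; "joint_pos": joint angles; "dq": joint speeds; "effort": joint torques, N m; "position": TCP position; "ee_rot": TCP orientation; "ft_force": force on the tool from outside, world axes, zero at the start; "torque": the same for the moment, N m; "opening": finger opening in mm; "grip_force": force on a finger pad.
Only numpy, scipy, OpenCV 4.12 (cv2) and the standard library are available. Lean on these libraries where they do the work, as an engineer would, in place of code of your own. Each camera call takes 0.05 s, during which the arm holds its last target. There are 200 camera calls.

### The job

Get the syringe pump ready for me to lay the 50 ml syringe in: turn the blue lock knob on its deck a quarter turn anticlockwise until it clicks over into the open position, then take the barrel clamp by its black handle and lift it against its spring until the red band on the post has just come fully out of the steel collar. Finish while still gripping the handle and holding the clamp steady at that mark, as it would snap shut if you let go; leave the things lying around the pump where they are.

Things in the scene. Friction and masses are not known exactly. Their poses are not given: they have to be found in the camera images.
- pump: syringe pump, fixed: grey box 170 (x) x 300 (y) x 85 mm high to its flat deck, panel with display on its front. Origin: centre of its underside, on the table; own x to its back, y to its left end. On the deck: V cradle along y at x -45 (22 mm high); fixed plunger driver block at x -45, y -78 (43 mm high), not handled; lock knob at x +40, y -5; clamp post at x +40, y +100 mm
- lock_grip (a point): grip point on the lock knob's turning axis, 26 mm above the deck. Blue wing 42 mm long, 11 mm thick, flat sides 8 to 36 mm above the deck, on a round foot 36 mm across (top 8 mm above the deck), in a seat 46 mm across; a white line on top points to the red dot (locked) or the green dot (open). Site y lies along the wing, x across it; they turn with the knob
- lock (a joint): angle of the lock knob, rad: 0 locked (wing along the pump's y, line towards the post), pi/2 open (line to the pump's front); grows anticlockwise seen from above. An over-centre spring of about 0.1 N m pushes it back to 0 before pi/4 and on to pi/2 beyond. While it is locked a bolt inside keeps the clamp down
- clamp_handle (a point): round black handle on top of the clamp post: grip part 25 mm across, 19 mm high, rim 29 mm across above it, 32 mm high in all. The point lies on its axis, 14 mm above its underside, 148 mm above the table when the clamp is down. Below it the bare post (12 mm) and the clamp's arm (15 mm wide, reaching 98 mm to the pump's front over the cradle), whose top is 32 mm below this point
- clamp_slide (a joint): lift of the barrel clamp, m: 0 down, stop at 0.048; moves straight up. A spring pulls it down with about 7 N at the bottom and 12 N at the mark. On the post a thin yellow band (20 ml) comes out of the collar at 0.018 and a red band 5 mm high (50 ml) begins to show at a lift of 0.029 and is fully out at 0.034
- collar_top (a point): on the post's axis, top of the fixed steel collar (21 mm across) that guides the post, 10 mm above the deck
- tray_front: shallow steel tray 220 x 214 x 18 mm beside the pump, fixed. Origin: centre of its underside
- syringe_50: 50 ml syringe 45 x 192 x 28 mm lying in the tray along its y; bystander. Origin: centre of its underside
- vial_big: glass vial with a grey cap 33 x 33 x 56 mm standing in the tray; bystander. Origin: centre of its underside
- tape_roll: roll of tape 56 mm across, 25 mm high, lying flat; bystander
- carton_amp: flat white and red carton 63 x 122 x 24 mm; bystander
- small_dish: small round steel dish 101 mm across, 24 mm high; bystander
- kidney_dish: steel kidney dish 118 x 227 x 41 mm; bystander

How it is judged:
By the outcome, as a careful person would: the job done as asked, in the order asked, and still so for the second after the job is handed in, while the arm keeps its last pose, push and grip.
It also fails if it takes over 43 s, if anything falls off the work surface, if the arm or the gripper's body presses on something with over 40 N, if the wrist force passes 120 N, or if a joint passes its speed limit or range.

## Working session

There is one attempt and no reset: what is moved stays moved. The work goes in short steps, Python scripts to look and compute and a tool call to move; the robot and the scene stay as the last step left them, time stands still between calls to the robot, and variables do not carry over. Pictures are saved under pics/ and viewed, at most 10 in all, crops included, and the job is handed in when it is done.

```bash
ls; mkdir -p pics
```

Run:
```python
from rig import r, optics, read_state
import cv2
print(read_state())
for n in("scene","top"):
    cv2.imwrite(f"pics/{n}0.png",optics.snapshot(n)[...,::-1]); print(n,optics.camera_params(n))
```

```text
pics
rig.py
{'time': 0.0, 'joint_pos': array([-1.29799196e+00,  2.60700424e-01, -1.39358128e-01,  1.17270785e+00,
        1.72044426e-05,  1.57080482e+00]), 'dq': array([ 0.000443  , -0.00032111,  0.00037059, -0.00043408, -0.00104448,
        0.00014879]), 'effort': array([ 2.18496069e-03, -4.05680108e+01,  2.53919828e+01,  1.85477897e-02,
        1.33566459e-04, -6.69848006e-06]), 'position': array([ 141.28473319, -504.96646585,  249.16040891]), 'ee_rot': array([-3.13962258e+00, -1.71876817e-05,  2.72795840e-01]), 'ft_force': array([0.15929894, 0.39433815, 0.2915322 ]), 'torque': array([ 0.01341655,  0.02213648, -0.03939237]), 'grip_force': 0.0, 'opening': 85.26529424694822}
scene {'fx': 603.972976350001, 'fy': 603.972976350001, 'cx': 323.1296743412793, 'cy': 240.2153891210372, 'R': array([[ 0.90940503, -0.41582574,  0.00845272],
       [-0.16045875, -0.36952606, -0.91526143],
       [ 0.38371276,  0.83098703, -0.40277174]]), 't': array([-493.35220987,  207.22520133, 1577.98660954])}
top {'fx': 441.6744948210481, 'fy': 441.6744948210481, 'cx': 318.45973338340576, 'cy': 243.81494611849845, 'R': array([[ 2.32828520e-02, -9.99715462e-01,  5.18696082e-03],
       [-9.78502646e-01, -2.38516698e-02, -2.04850358e-01],
       [ 2.04915788e-01, -3.05954312e-04, -9.78779560e-01]]), 't': array([   4.35257018,  561.77548368, 1191.18334688])}
```

View pics/top0.png

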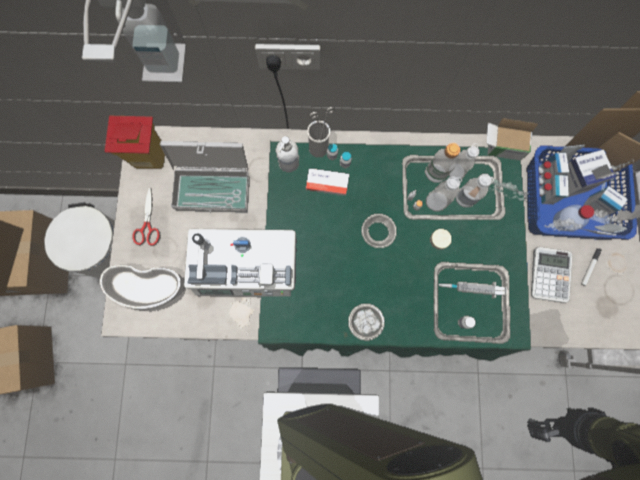

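View pics/scene0.png

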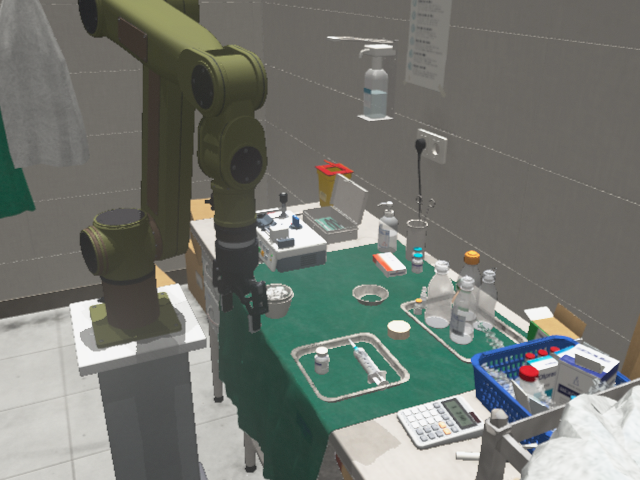

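The top view shows the pump at about (240,260), with the blue knob at (241,243) and the black handle at (198,238). The kidney dish is to its left, and the instrument box is behind it. Next I'll cast rays.

Create h.py:
```python
from rig import r, optics, read_state
import numpy as np, cv2
from scipy.spatial.transform import Rotation as Ro
def ray(p,uv,z):
    d=p["R"].T@np.array([(uv[0]-p["cx"])/p["fx"],(uv[1]-p["cy"])/p["fy"],1]); c=-p["R"].T@p["t"]
    return c+d*(z-c[2])/d[2]
def blobs(m,amin=8):
    n,l,s,c=cv2.connectedComponentsWithStats(m.astype(np.uint8))
    return [(c[i].round(1),s[i].tolist()) for i in range(1,n) if s[i][4]>=amin]
def totool(target,yaw=None):
    s=read_state(); R=Ro.from_euler('xyz',s["ee_rot"])
    return s, R.inv().apply(np.array(target)-s["position"])
```

Run:
```python
from h import *
p=optics.camera_params("top"); im=cv2.imread("pics/top0.png"); hsv=cv2.cvtColor(im,cv2.COLOR_BGR2HSV)
roi=np.zeros(im.shape[:2],bool); roi[228:296,183:298]=1
for c,s in blobs(roi&(hsv[...,0]>98)&(hsv[...,0]<125)&(hsv[...,1]>130)): print("blue",c,s,ray(p,c,118).round(1))
for c,s in blobs(roi&(hsv[...,2]<60)): print("dark",c,s,ray(p,c,160).round(1))
for c in [(189,230),(295,231)]: print(ray(p,c,85).round(1))
big=cv2.resize(im[222:300,178:302],None,fx=6,fy=6,interpolation=cv2.INTER_CUBIC)
cv2.imwrite("pics/crop0.png",big)
```

```text
[586.4 378.5  85. ]
[590.7  83.9  85. ]
```

View pics/crop0.png

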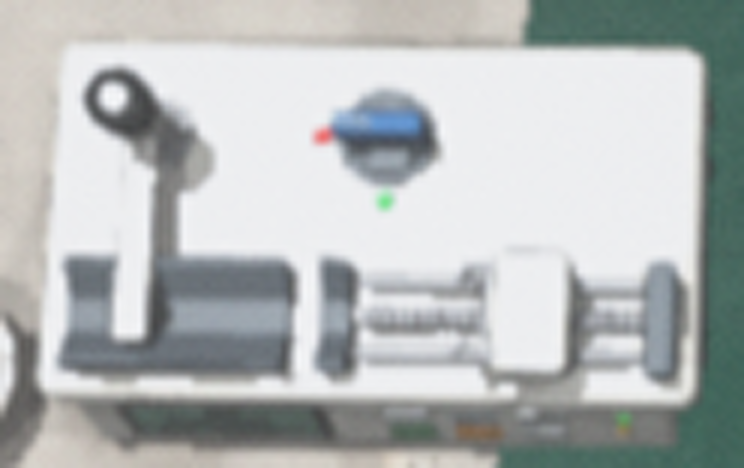

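The crop shows the handle rim at about (198.2,238.7) and the wing top at about (241,242.5) in top-camera pixels. The red dot is to the left (locked) and the green dot is towards the front.

Run:
```python
from h import *
p=optics.camera_params("top"); im=cv2.imread("pics/top0.png"); hsv=cv2.cvtColor(im,cv2.COLOR_BGR2HSV).astype(int)
roi=np.zeros(im.shape[:2],bool); roi[228:296,183:298]=1
for c,s in blobs(roi&(hsv[...,0]>98)&(hsv[...,0]<125)&(hsv[...,1]>110)): print("blue",c,s,ray(p,c,119).round(1))
for c,s in blobs(roi&(hsv[...,2]<90)): print("dark",c,s,ray(p,c,160).round(1))
print(ray(p,(241,242.5),119),ray(p,(198.2,238.7),166))
for c in [(66,46),(704,50),(44,392),(694,402)]: print(ray(p,(c[0]/6+178-.4,c[1]/6+222-.4),85).round(1))
for b in [(118,190),(140,200)]: print(ray(p,b,41).round(0))
```

```text
blue [243.5 242. ] [240, 241, 8, 3, 24] [548.8 219.3 119. ]
dark [200.4 240.5] [196, 235, 8, 10, 32] [541.5 324.1 160. ]
dark [203.7 274.1] [203, 269, 3, 10, 15] [454.1 308.8 160. ]
dark [295.  276.5] [295, 271, 1, 12, 12] [453.5  75.6 160. ]
dark [214.8 292.3] [204, 290, 22, 5, 63] [408.4 277.2 160. ]
dark [231.2 291.7] [230, 290, 3, 5, 10] [410.9 235.8 160. ]
[547.30886669 225.91347522 119.        ] [544.85391921 328.46289988 166.        ]
[588.4 379.8  85. ]
[593.8  84.1  85. ]
[427.9 376.3  85. ]
[430.3  83.1  85. ]
[712. 610.  41.]
[683. 542.  41.]
```

Call:
tcp_steps([
  {"dx": 42, "dy": -42.5, "aperture": 85},
  {"dx": 42, "dy": -42.5, "aperture": 85},
  {"dx": 42, "dy": -42.5, "aperture": 85},
  {"dx": 42, "dy": -42.5, "aperture": 85},
  {"dx": 42, "dy": -42.5, "aperture": 85},
], grip_n=40)

```text
time: 0.72
position: [286.8, -242.6, 249.8]
ee_rot: [-3.142, -0.0, 0.272]
ft_force: [1.2, 0.1, -0.2]
opening: 85.2
grip_force: 0.0
```

Call:
tcp_steps([
  {"dx": 42, "dy": -42.5, "aperture": 85},
  {"dx": 42, "dy": -42.5, "aperture": 85},
  {"dx": 42, "dy": -42.5, "aperture": 85},
  {"dx": 42, "dy": -42.5, "aperture": 85},
  {"dx": 42, "dy": -42.5, "aperture": 85},
])

```text
time: 1.35
position: [431.9, 18.8, 249.9]
ee_rot: [3.141, 0.0, 0.273]
ft_force: [0.5, -0.3, -0.0]
opening: 85.3
grip_force: 0.0
```

Call:
tcp_steps([
  {"dx": 42, "dy": -42.5, "aperture": 85},
  {"dx": 42, "dy": -42.5, "aperture": 85},
  {"dx": 42, "dy": -42.5, "aperture": 85},
  {"dx": 42, "dy": -42.5, "aperture": 85},
])

```text
time: 1.85
position: [556.7, 197.3, 249.9]
ee_rot: [-3.114, 0.001, 0.327]
ft_force: [0.8, -0.3, -0.1]
opening: 85.2
grip_force: 0.0
```

Call:
tcp_steps([
  {"drz": 0.184, "aperture": 85},
  {"drz": 0.184, "aperture": 85},
  {"drz": 0.184, "aperture": 85},
  {"drz": 0.184, "aperture": 85},
  {"drz": 0.184, "aperture": 85},
])

```text
time: 2.48
position: [559.3, -46.4, 250.0]
ee_rot: [-2.927, 0.105, -0.196]
ft_force: [0.6, 0.6, 0.3]
opening: 85.1
grip_force: 0.0
```

Call:
tcp_steps([
  {"drz": 0.184, "aperture": 85},
  {"drz": 0.184, "aperture": 85},
  {"drz": 0.184, "aperture": 85},
  {"drz": 0.184, "aperture": 85},
  {"drz": 0.184, "aperture": 85},
])

```text
time: 3.1
position: [447.0, -253.4, 249.9]
ee_rot: [-2.832, 0.338, -0.694]
ft_force: [0.6, 0.3, 0.1]
opening: 85.2
grip_force: 0.0
```

```bash
python3 -c "
from rig import r, optics, read_state
s=read_state();print(s['joint_pos'],s['position'],s['ee_rot'])"
```

```text
[-0.69548361  0.47638275  0.09566625  1.52788502  0.30964237  3.14059364] [ 447.03827394 -253.3519053   249.94152945] [-2.83161623  0.33750062 -0.69447522]
```

q6 ran to its limit because yaw = q1 − q6 + π, so the wing has to be gripped at yaw +π/2. I'll work out the way back.

Add to h.py:
```python
def go(pos,yaw):
    s,d=totool(pos); R=Ro.from_euler('xyz',s["ee_rot"]); T=Ro.from_euler('xyz',[np.pi,0,yaw])
    print("t",s["time"],"pos",s["position"].round(1),"rpy",s["ee_rot"].round(3),"q",s["joint_pos"].round(2),"F",s["ft_force"].round(1))
    print("d tool",d.round(1),"rotvec",(R.inv()*T).as_rotvec().round(3))
```

```bash
python3 -c "
from h import *
p=read_state()['position']
go(p,-.3); go(p,.3)"
```

```text
t 3.1 pos [ 447.  -253.4  249.9] rpy [-2.832  0.338 -0.694] q [-0.7   0.48  0.1   1.53  0.31  3.14] F [0.6 0.3 0.1]
d tool [0. 0. 0.] rotvec [-0.37  0.27 -0.44]
t 3.1 pos [ 447.  -253.4  249.9] rpy [-2.832  0.338 -0.694] q [-0.7   0.48  0.1   1.53  0.31  3.14] F [0.6 0.3 0.1]
d tool [0. 0. 0.] rotvec [-0.449  0.155 -1.029]
```

Call:
tcp_steps([
  {"drx": -0.0925, "dry": 0.0675, "drz": -0.11, "aperture": 85},
  {"drx": -0.0925, "dry": 0.0675, "drz": -0.11, "aperture": 85},
  {"drx": -0.0925, "dry": 0.0675, "drz": -0.11, "aperture": 85},
  {"drx": -0.0925, "dry": 0.0675, "drz": -0.11, "aperture": 85},
  {"aperture": 85},
])

```text
time: 3.72
position: [447.0, -250.3, 250.7]
ee_rot: [3.141, -0.001, -0.296]
ft_force: [-0.5, -0.9, 1.3]
opening: 85.5
grip_force: 0.0
```

```bash
python3 -c "
from h import *
p=[520,226,260]
go(p,np.pi/2)"
```

```text
t 3.725 pos [ 447.  -250.3  250.7] rpy [ 3.141e+00 -1.000e-03 -2.960e-01] q [-0.51  0.24 -0.17  1.17 -0.    2.93] F [-0.5 -0.9  1.3]
d tool [ -68.8 -476.9   -9.5] rotvec [ 1.000e-03 -0.000e+00 -1.866e+00]
```

Upright again. Next I rotate in place to yaw π/2 (10 × −0.1866), then translate.

Call:
tcp_steps([
  {"drz": -0.1866, "aperture": 85},
  {"drz": -0.1866, "aperture": 85},
  {"drz": -0.1866, "aperture": 85},
  {"drz": -0.1866, "aperture": 85},
  {"drz": -0.1866, "aperture": 85},
])

```text
time: 4.35
position: [448.0, -252.6, 249.9]
ee_rot: [-3.141, 0.0, 0.64]
ft_force: [0.5, -0.3, -0.2]
opening: 85.1
grip_force: 0.0
```

Call:
tcp_steps([
  {"drz": -0.1866, "aperture": 85},
  {"drz": -0.1866, "aperture": 85},
  {"drz": -0.1866, "aperture": 85},
  {"drz": -0.1866, "aperture": 85},
  {"drz": -0.1866, "aperture": 85},
])

```text
time: 4.97
position: [448.0, -252.6, 249.9]
ee_rot: [-3.141, -0.001, 1.573]
ft_force: [-0.2, -0.3, 0.3]
opening: 85.1
grip_force: 0.0
```

```bash
python3 -c "
from h import *
go([530,226,260],np.pi/2)"
```

```text
t 4.975 pos [ 448.  -252.6  249.9] rpy [-3.141e+00 -1.000e-03  1.573e+00] q [-0.51  0.24 -0.16  1.17  0.    1.06] F [-0.2 -0.3  0.3]
d tool [478.5  83.   -9.8] rotvec [-0.001 -0.001  0.002]
```

Call:
tcp_steps([
  {"dx": 53, "dy": 9, "dz": -1, "aperture": 85},
  {"dx": 53, "dy": 9, "dz": -1, "aperture": 85},
  {"dx": 53, "dy": 9, "dz": -1, "aperture": 85},
  {"dx": 53, "dy": 9, "dz": -1, "aperture": 85},
  {"dx": 53, "dy": 9, "dz": -1, "aperture": 85},
])

```text
time: 5.6
position: [493.9, 14.2, 254.8]
ee_rot: [-3.141, 0.0, 1.566]
ft_force: [1.7, -0.4, -0.2]
opening: 85.3
grip_force: 0.0
```

Call:
tcp_steps([
  {"dx": 53, "dy": 9, "dz": -1, "aperture": 85},
  {"dx": 53, "dy": 9, "dz": -1, "aperture": 85},
  {"dx": 53, "dy": 9, "dz": -1, "aperture": 85},
  {"dx": 53, "dy": 9, "dz": -1, "aperture": 85},
  {"aperture": 85},
])

```text
time: 6.22
position: [530.6, 228.1, 257.6]
ee_rot: [-3.14, 0.0, 1.572]
ft_force: [-0.1, -0.3, 0.4]
opening: 85.4
grip_force: 0.0
```

Run:
```python
from h import *
s=read_state(); print(s["position"],s["ee_rot"],s["joint_pos"].round(2))
p=optics.camera_params("wrist"); im=optics.snapshot("wrist")[...,::-1]; cv2.imwrite("pics/w1.png",im)
np.savez("w1.npz",**p); print(p, -p["R"].T@p["t"])
```

```text
[530.56676174 228.09405014 257.61509896] [-3.14045111e+00  4.86495766e-04  1.57182415e+00] [0.41 0.35 0.01 1.23 0.   1.98]
{'fx': 423.7841658800223, 'fy': 423.7841658800223, 'cx': 326.3739058799704, 'cy': 239.26715629646, 'R': array([[ 9.99997840e-01,  1.96314965e-03, -6.83142921e-04],
       [ 2.07828617e-03, -9.50145891e-01,  3.11798760e-01],
       [-3.69778148e-05, -3.11799506e-01, -9.50147918e-01]]), 't': array([-530.9448124 ,  171.87356683,  458.83070378])} [530.60342949 307.41047419 382.00436188]
```

View pics/w1.png

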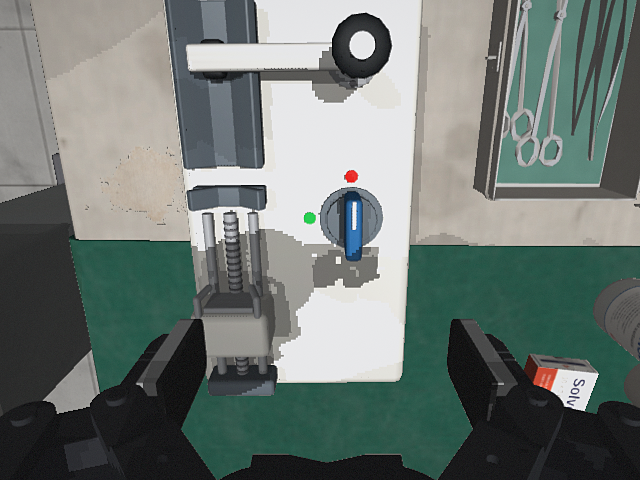

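The wrist view shows the blue wing at about (353,227), its seat centre at about (351,218), the red and green dots at (351,176) and (310,218), and the handle rim centre at about (361,45).

Run:
```python
from h import *
p=dict(np.load("w1.npz")); im=cv2.imread("pics/w1.png"); hsv=cv2.cvtColor(im,cv2.COLOR_BGR2HSV).astype(int)
H,S,V=hsv[...,0],hsv[...,1],hsv[...,2]
roi=np.zeros(H.shape,bool); roi[150:290,290:400]=1
def top(n,m,z):
    b=max(blobs(m),key=lambda t:t[1][4]); print(n,b,ray(p,b[0],z).round(1)); return b
top("blue",roi&(H>95)&(H<125)&(S>100),115)
top("red",roi&((H<8)|(H>172))&(S>150),85); top("green",roi&(H>45)&(H<85)&(S>150),85)
w=roi.copy(); w[:195]=0; w[235:]=0; w[:,:345]=0; w[:,362:]=0
top("line",w&(S<60)&(V>170),121)
roi=np.zeros(H.shape,bool); roi[5:90,325:395]=1
ho=roi&(V<70)
top("rim",ho,160)
c=max(cv2.findContours(ho.astype(np.uint8),cv2.RETR_EXTERNAL,cv2.CHAIN_APPROX_NONE)[0],key=cv2.contourArea)
print(cv2.minEnclosingCircle(c)); print("cap hole", [ (b,ray(p,b[0],166).round(1)) for b in blobs(roi&(V>130)) if b[1][4]<900])
print("ell",cv2.fitEllipse(c))
for uv in [(351,218)]: print("seat",ray(p,uv,90))
for uv in [(420,100),(403,375),(276,381)]: print("edge",ray(p,uv,85).round(1))
```

```text
blue (array([352.4, 227.1]), [344, 191, 19, 70, 1047]) [547.7 228.2 115. ]
red (array([350.9, 175.9]), [345, 170, 13, 12, 117]) [547.7 256.9  85. ]
green (array([309.1, 217.7]), [304, 212, 11, 12, 103]) [518.  226.4  85. ]
line (array([353.8, 215.7]), [352, 202, 5, 28, 107]) [548.  237.6 121. ]
rim (array([360.4,  45.9]), [332, 13, 60, 66, 2430]) [546.7 332.2 160. ]
((359.41229248046875, 45.71052551269531), 33.36739730834961)
cap hole [((array([361.7,  44.6]), [349, 31, 26, 28, 585]), array([546.9, 332.1, 166. ])), ((array([333.3,  86.8]), [325, 84, 21, 6, 102]), array([533.8, 313.5, 166. ]))]
ell ((360.6551208496094, 45.62129592895508), (57.95343780517578, 65.09864807128906), 13.837456703186035)
seat [548.12928346 227.59338007  90.        ]
edge [592.7 307.7  85. ]
edge [594.   92.4  85. ]
edge [489.1  86.2  85. ]
```

Call:
tcp_steps([
  {"drz": -0.012, "dx": -1, "dy": 17.4, "dz": 30, "aperture": 50},
  {"dz": 45, "aperture": 50},
  {"dz": 35, "aperture": 50},
  {"dz": 32, "aperture": 50},
  {"aperture": 50},
], grip_n=60)

```text
time: 6.9
position: [544.8, 221.0, 114.1]
ee_rot: [-3.135, 0.004, 1.578]
ft_force: [-0.8, 0.1, 0.3]
opening: 50.1
grip_force: 0.0
```

Call:
tcp_steps([
  {"aperture": 11},
  {"aperture": 11},
])

```text
time: 7.15
position: [548.4, 223.8, 118.7]
ee_rot: [3.138, 0.0, 1.581]
ft_force: [0.6, 0.6, -0.4]
opening: 14.0
grip_force: 0.0
```

```bash
python3 -c "
from h import *
go([548,227,115],np.pi/2+.012);s=read_state();print(s['opening'],s['grip_force'],s['torque'])"
```

```text
t 7.15 pos [548.4 223.8 118.7] rpy [3.138 0.    1.581] q [ 0.39  0.45 -0.2   0.91 -0.    1.95] F [ 0.6  0.6 -0.4]
d tool [ 3.2 -0.4  3.7] rotvec [ 0.004  0.    -0.002]
14.028674402840299 0.0 [-0.0075103  -0.01208272  0.00723208]
```

Call:
tcp_steps([
  {"aperture": 18},
  {"aperture": 18},
])

```text
time: 7.4
position: [547.4, 223.9, 117.6]
ee_rot: [3.14, 0.001, 1.582]
ft_force: [0.2, -0.5, 0.6]
opening: 18.3
grip_force: 0.0
```

```bash
python3 -c "
from h import *
go([548,227,115],np.pi/2+.012)"
```

```text
t 7.4 pos [547.4 223.9 117.6] rpy [3.140e+00 1.000e-03 1.582e+00] q [ 0.39  0.45 -0.2   0.91 -0.    1.95] F [ 0.2 -0.5  0.6]
d tool [3.1 0.7 2.6] rotvec [ 0.002  0.001 -0.001]
```

Call:
tcp_steps([
  {"dx": 3, "dy": 0.6, "dz": 2.6, "aperture": 18},
  {"aperture": 18},
  {"aperture": 5},
  {"aperture": 5},
  {"aperture": 5},
], grip_n=60)

```text
time: 8.02
position: [547.9, 226.8, 114.3]
ee_rot: [3.14, 0.001, 1.581]
ft_force: [1.4, -0.2, -1.8]
opening: 9.8
grip_force: 61.7
```

```bash
python3 -c "
from h import *
go([548,227,115],np.pi/2+.012);print(read_state()['torque'])"
```

```text
t 8.025 pos [547.9 226.8 114.3] rpy [3.140e+00 1.000e-03 1.581e+00] q [ 0.39  0.46 -0.2   0.91 -0.    1.95] F [ 1.4 -0.2 -1.8]
d tool [ 0.2  0.1 -0.7] rotvec [ 0.001  0.001 -0.001]
[ 0.0958086  -0.26204762 -0.02635779]
```

Gripped and centred. Now the quarter turn anticlockwise.

Call:
tcp_steps([
  {"drz": -0.13, "aperture": 5},
  {"drz": -0.13, "aperture": 5},
  {"drz": -0.13, "aperture": 5},
  {"drz": -0.13, "aperture": 5},
  {"drz": -0.13, "aperture": 5},
])

```text
time: 8.65
position: [548.3, 227.0, 114.3]
ee_rot: [3.14, 0.002, 2.236]
ft_force: [2.5, 1.3, -1.9]
opening: 9.9
grip_force: 61.5
```

Call:
tcp_steps([
  {"drz": -0.13, "aperture": 5},
  {"drz": -0.13, "aperture": 5},
  {"drz": -0.13, "aperture": 5},
  {"drz": -0.13, "aperture": 5},
  {"drz": -0.13, "aperture": 5},
])

```text
time: 9.28
position: [548.6, 227.3, 114.3]
ee_rot: [3.141, 0.003, 2.886]
ft_force: [1.9, 2.3, -3.6]
opening: 9.9
grip_force: 61.3
```

Call:
tcp_steps([
  {"drz": -0.13, "aperture": 5},
  {"drz": -0.13, "aperture": 5},
  {"drz": -0.02, "aperture": 5},
  {"aperture": 5},
])

```text
time: 9.78
position: [548.6, 227.5, 114.3]
ee_rot: [3.141, 0.003, -3.124]
ft_force: [4.3, 3.6, -5.4]
opening: 9.8
grip_force: 61.2
```

```bash
python3 -c "
from h import *
go([548,227,115],np.pi+.012);print(read_state()['torque'])"
```

```text
t 9.775 pos [548.6 227.5 114.3] rpy [ 3.141e+00  3.000e-03 -3.124e+00] q [ 0.39  0.46 -0.2   0.91 -0.    0.38] F [ 4.3  3.6 -5.4]
d tool [ 0.6 -0.5 -0.7] rotvec [0.    0.003 0.006]
[ 0.6242355  -0.78706513 -0.25587736]
```

Call:
tcp_steps([
  {"aperture": 45},
  {"aperture": 45},
  {"dz": -30, "aperture": 45},
  {"dz": -50, "aperture": 45},
  {"dz": -40, "aperture": 45},
])

```text
time: 10.4
position: [547.1, 226.5, 236.1]
ee_rot: [-3.14, 0.001, -3.122]
ft_force: [0.1, 0.4, -0.6]
opening: 45.1
grip_force: 0.0
```

Call:
tcp_steps([
  {"dy": 40, "dz": -10, "aperture": 60},
  {"dy": 20, "aperture": 60},
  {"aperture": 60},
  {"aperture": 60},
])

```text
time: 10.9
position: [545.4, 285.9, 242.8]
ee_rot: [-3.138, -0.002, -3.122]
ft_force: [0.7, 0.4, 0.3]
opening: 59.7
grip_force: 0.0
```

Run:
```python
from h import *
go([547,332,147],np.pi+.012)
p=optics.camera_params("wrist"); im=optics.snapshot("wrist")[...,::-1]; cv2.imwrite("pics/w2.png",im)
np.savez("w2.npz",**p)
```

```text
t 10.9 pos [545.4 285.9 242.8] rpy [-3.138e+00 -2.000e-03 -3.122e+00] q [ 0.48  0.42  0.09  1.24 -0.    0.46] F [0.7 0.4 0.3]
d tool [-2.7 46.5 95.6] rotvec [-0.004 -0.002  0.008]
```

View pics/w2.png

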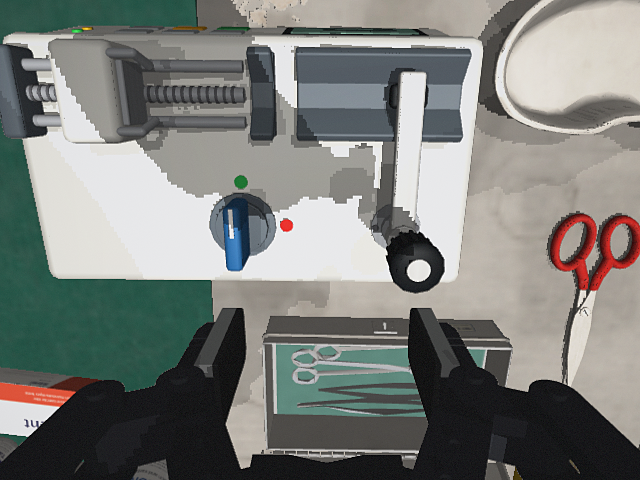

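The knob's white line now points at the green dot at (241,182), so it is open. The handle's cap is at about (418,271).

Run:
```python
from h import *
p=dict(np.load("w2.npz")); im=cv2.imread("pics/w2.png"); V=im.max(2)
roi=np.zeros(V.shape,bool); roi[250:292,392:440]=1
for b in blobs(roi&(V>130),100): print(b,ray(p,b[0],166).round(1))
```

```text
(array([418.4, 270.3]), [407, 260, 24, 22, 413]) [547.  332.1 166. ]
```

Call:
tcp_steps([
  {"drz": 0.008, "dx": -1.5, "dy": 46, "aperture": 60},
  {"dz": 30, "aperture": 60},
  {"dz": 40, "aperture": 60},
  {"dz": 25, "aperture": 60},
  {"aperture": 60},
])

```text
time: 11.58
position: [545.1, 330.6, 146.3]
ee_rot: [-3.137, -0.005, -3.131]
ft_force: [-0.4, -0.1, -0.2]
opening: 59.9
grip_force: 0.0
```

Call:
tcp_steps([
  {"aperture": 60},
])

```text
time: 11.7
position: [547.5, 332.4, 150.0]
ee_rot: [-3.14, 0.002, -3.13]
ft_force: [0.2, 0.0, 0.6]
opening: 59.9
grip_force: 0.0
```

```bash
python3 -c "
from h import *
go([547,332,147],np.pi+.012)"
```

```text
t 11.7 pos [547.5 332.4 150. ] rpy [-3.14e+00  2.00e-03 -3.13e+00] q [ 0.55  0.51 -0.02  1.04 -0.    0.54] F [0.2 0.  0.6]
d tool [ 0.5 -0.4  3. ] rotvec [-0.001  0.002 -0.001]
```

Call:
tcp_steps([
  {"dx": 0.4, "dz": 2.5, "aperture": 40},
  {"aperture": 30},
  {"aperture": 10},
  {"aperture": 10},
  {"aperture": 10},
], grip_n=80)

```text
time: 12.32
position: [547.0, 332.6, 147.8]
ee_rot: [-3.14, 0.003, -3.13]
ft_force: [-0.5, -2.5, 6.4]
opening: 25.9
grip_force: 78.0
```

Call:
tcp_steps([
  {"aperture": 10},
  {"aperture": 10},
])

```text
time: 12.58
position: [547.0, 332.6, 147.8]
ee_rot: [-3.14, 0.002, -3.13]
ft_force: [-0.7, -2.0, 6.1]
opening: 25.6
grip_force: 78.0
```

Run:
```python
from h import *
go([547,332,147],np.pi+.012)
```

```text
t 12.575 pos [547.  332.6 147.8] rpy [-3.14e+00  2.00e-03 -3.13e+00] q [ 0.55  0.51 -0.02  1.04 -0.    0.54] F [-0.7 -2.   6.1]
d tool [-0.  -0.6  0.8] rotvec [-0.001  0.002 -0.   ]
```

Call:
tcp_steps([
  {"dz": -7, "aperture": 10},
  {"dz": -8, "aperture": 10},
  {"dz": -8, "aperture": 10},
  {"dz": -8, "aperture": 10},
  {"aperture": 10},
])

```text
time: 13.2
position: [546.8, 332.6, 176.9]
ee_rot: [-3.139, 0.001, -3.13]
ft_force: [4.6, -0.4, -11.1]
opening: 25.7
grip_force: 79.2
```

Call:
tcp_steps([
  {"aperture": 10},
])

```text
time: 13.32
position: [546.8, 332.5, 176.5]
ee_rot: [-3.139, 0.0, -3.13]
ft_force: [6.0, 0.3, -11.2]
opening: 25.6
grip_force: 79.2
```

Run:
```python
from h import *
go([547,332,182.8],np.pi+.012)
for n in("scene","wrist","top"):
    cv2.imwrite(f"pics/{n}3.png",optics.snapshot(n)[...,::-1])
p=optics.camera_params("scene")
X=p["R"]@np.array([547,332,110])+p["t"]; u=np.array([p["fx"]*X[0]/X[2]+p["cx"],p["fy"]*X[1]/X[2]+p["cy"]]).round().astype(int); print(u)
a=cv2.imread("pics/scene3.png")[u[1]-35:u[1]+25,u[0]-40:u[0]+40]
cv2.imwrite("pics/c3.png",np.vstack([cv2.resize(a,(480,360),interpolation=cv2.INTER_CUBIC)]))
```

```text
t 13.325 pos [546.8 332.5 176.5] rpy [-3.139  0.    -3.13 ] q [ 0.55  0.49  0.03  1.11 -0.    0.54] F [  6.    0.3 -11.2]
d tool [-0.2 -0.6 -6.3] rotvec [-0.002  0.    -0.   ]
[283 209]
```

View pics/wrist3.png

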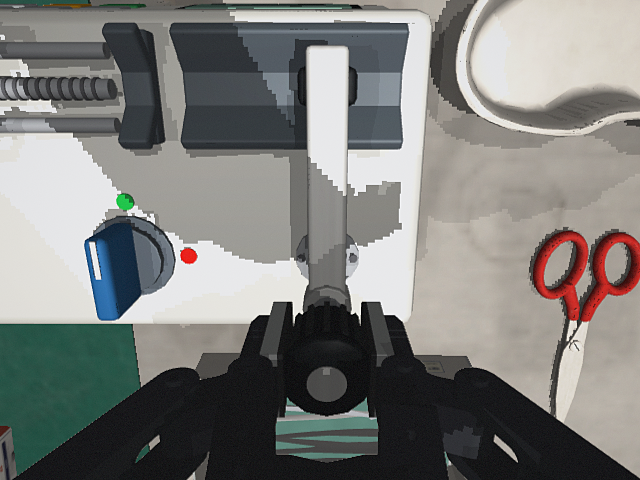

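View pics/c3.png

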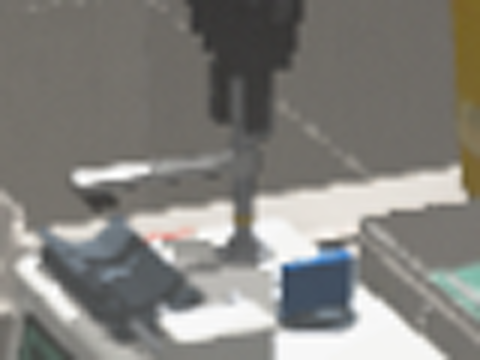

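The clamp is up about 29 mm. The yellow band shows above the collar and no red yet; the knob is still open. I'll lift on to the mark.

Call:
tcp_steps([
  {"dz": -3.5, "aperture": 10},
  {"dz": -3.5, "aperture": 10},
  {"aperture": 10},
  {"aperture": 10},
])

```text
time: 13.98
position: [546.8, 332.5, 183.3]
ee_rot: [-3.139, 0.0, -3.13]
ft_force: [5.3, -0.5, -12.0]
opening: 25.2
grip_force: 79.2
```

Run:
```python
from h import *
go([547,332,182.8],np.pi+.012)
ims=np.mean([optics.snapshot("scene")[...,::-1].astype(float) for _ in range(3)],0).astype(np.uint8)
cv2.imwrite("pics/scene4.png",ims)
p=optics.camera_params("scene")
def pr(z):
    X=p["R"]@np.array([547,332,z])+p["t"]; return np.array([p["fx"]*X[0]/X[2]+p["cx"],p["fy"]*X[1]/X[2]+p["cy"]]).round(1)
print("collar",pr(95),"+10mm",pr(105),"yellow at lift36",pr(113.5))
for f in("pics/scene3.png","pics/scene4.png"):
    a=cv2.imread(f).astype(int); print(f)
    for y in range(198,220): print(y,[tuple(a[y,x,::-1].tolist()) for x in range(282,286)])
a=ims[180:220,263:303]; cv2.imwrite("pics/c4.png",cv2.resize(a,(560,560),interpolation=cv2.INTER_NEAREST))
```

```text
t 13.975 pos [546.8 332.5 183.3] rpy [-3.139  0.    -3.13 ] q [ 0.55  0.49  0.04  1.12 -0.    0.54] F [  5.3  -0.5 -12. ]
d tool [-0.2 -0.5  0.5] rotvec [-0.003  0.    -0.   ]
collar [283.4 213.3] +10mm [283.4 210.5] yellow at lift36 [283.3 208.2]
pics/scene3.png
198 [(92, 92, 93), (94, 94, 95), (90, 91, 91), (94, 93, 90)]
199 [(99, 98, 96), (100, 100, 98), (101, 101, 99), (96, 97, 95)]
200 [(105, 105, 103), (107, 106, 104), (105, 105, 103), (96, 97, 94)]
201 [(107, 107, 105), (107, 107, 105), (106, 105, 104), (99, 97, 96)]
202 [(107, 107, 104), (108, 108, 106), (103, 103, 101), (99, 98, 96)]
203 [(102, 101, 101), (103, 102, 102), (95, 95, 94), (97, 95, 92)]
204 [(93, 94, 94), (94, 95, 96), (88, 88, 89), (95, 93, 90)]
205 [(91, 91, 91), (94, 95, 96), (89, 90, 90), (95, 94, 90)]
206 [(86, 88, 86), (94, 95, 95), (94, 94, 94), (126, 123, 119)]
207 [(95, 96, 94), (96, 96, 96), (107, 107, 107), (179, 175, 169)]
208 [(116, 115, 113), (96, 96, 97), (109, 108, 
[... 1601 characters left out ...]
0)]
210 [(116, 115, 115), (96, 97, 97), (111, 112, 111), (185, 182, 178)]
211 [(127, 115, 115), (99, 93, 93), (116, 109, 110), (210, 208, 209)]
212 [(139, 101, 102), (110, 77, 76), (114, 73, 73), (210, 202, 207)]
213 [(111, 79, 78), (113, 72, 72), (121, 81, 80), (167, 153, 156)]
214 [(92, 92, 93), (94, 95, 96), (101, 101, 102), (116, 117, 120)]
215 [(94, 95, 95), (97, 98, 98), (99, 99, 101), (103, 103, 105)]
216 [(97, 98, 99), (100, 101, 102), (100, 101, 101), (112, 113, 115)]
217 [(112, 113, 113), (113, 114, 114), (111, 111, 111), (146, 146, 144)]
218 [(148, 147, 144), (148, 147, 143), (147, 146, 142), (203, 202, 195)]
219 [(187, 185, 181), (187, 185, 181), (187, 185, 181), (187, 185, 180)]
```

View pics/c4.png

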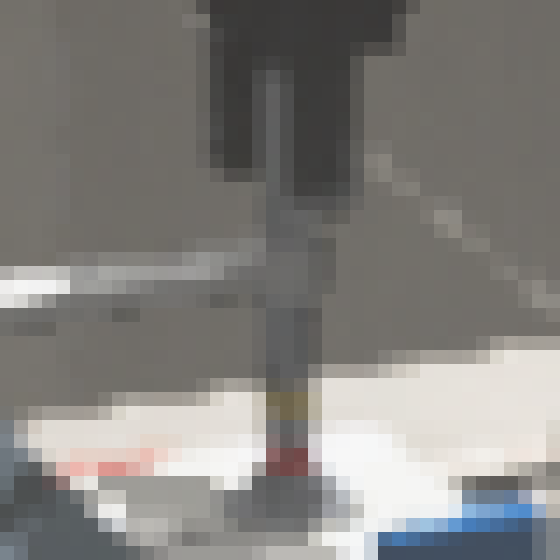

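Yellow and red bands are both clear of the collar: red is in rows 211–213, just above the collar at 214. This agrees with the roughly 35.5 mm lift given by the TCP. I'll check that it holds steady.

Call:
tcp_steps([
  {"aperture": 10},
  {"aperture": 10},
  {"aperture": 10},
  {"aperture": 10},
  {"aperture": 10},
])

```text
time: 14.75
position: [546.8, 332.5, 183.2]
ee_rot: [-3.139, 0.0, -3.13]
ft_force: [6.3, -0.5, -12.0]
opening: 25.4
grip_force: 79.2
```

Run:
```python
from h import *
a=optics.snapshot("scene").astype(int)
for y in range(206,216): print(y,a[y,283],a[y,282])
```

```text
206 [96 97 97] [87 87 88]
207 [97 96 93] [94 91 84]
208 [109 100  80] [114 105  81]
209 [113 103  78] [126 117 101]
210 [96 97 96] [116 116 115]
211 [99 92 93] [127 115 115]
212 [110  77  77] [139 101 102]
213 [114  73  72] [111  79  79]
214 [94 96 96] [91 93 93]
215 [97 98 99] [95 95 96]
```

Steady, so I'm handing it in.

```bash
python3 -c "
from rig import r, optics, read_state
print(r.job_done())"
```

```text
the job is handed in; nothing more can be done
None
```

I turned the lock knob to open, and the gripper is holding the barrel clamp steady at about 35 mm lift, with the red band just clear of the collar; the job is handed in, but no verdict came back.

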